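Slide the potted seedling up to the plant camera

ROBOT

A 6-joint arm with a two-finger parallel gripper is mounted at the origin on the work surface. World frame = base frame: x ahead of the robot, y to its left, z up, the work surface at z = 0. Lengths are in mm, angles in rad, forces in N, time in s.
With the tool pointing down it reaches from about 250 to 775 mm from the base axis. Payload 4 kg.
Tool frame: the origin (TCP) lies at the very end of the fingers, on their centre line; the grasp point (between the pads) lies 19 mm behind it (r.pinch_z is the z of the grasp point in the tool frame, in mm); z points along the fingers, y is the line along which they close (so a half turn about z gives the same grasp; the last joint's range is limited). The gripper opens to 94 mm and grips with 3 to 60 N. Pads are 16 mm wide; open, the fingers measure 119 mm over their backs; the gripper's body (75 mm by 177 mm) begins 78 mm behind the grasp point.
Start: joints at [-1.286, 0.087, 1.371, -0, 1.684, -0.103], TCP at [207.983, -509.179, 205.506] pointing down, gripper open.
Joint ranges: [-3.1, 3.1], [-0.76, 2.03], [0.27, 2.55], [-1.08, 4.22], [0.17, 2.65], [-2.57, 2.57]. Speed limits (rad/s): [2.79, 2.79, 3.14, 3.14, 3.14, 3.14].

INTERFACE

Orientations are given as a unit quaternion [x, y, z, w].
In Python, from workcell import r, cams gives the robot as it stands. The module is installed in compiled form; this text tells all that it offers.
- The arm moves only by the tool carry_out, never from a script. Its arguments are lists of equal length, an entry for each row: "slide": the shift along the tool's x, y, z normalised to -1 to 1, where 1 is 0.2 m, a list of three; "rot": the turn, a rotation vector about the tool's x, y, z normalised to -1 to 1, where 1 is 90 degrees, a list of three; "claw": the gripper's target within -1 to 1 (shut at 1, half-way at 0, fully open at -1). A call has 1 to 10 rows; each row shifts and turns the commanded pose from where the row before left it, along the tool's axes as they then stand; what a row does not reach is not made up. A row lasts 1/12 s, in which the tool goes at most 41.7 mm and 7.16 degrees, less where a joint would pass 70% of its speed; a pose out of reach is approached as far as the arm can. A call with a number of a shift or a turn outside -1 to 1 is refused whole. A call with a gripper value outside its range is refused whole. The fingers move at their own pace and stop on an object; "force" is the grip in N (left out, the last holds). Time passes only in rows, so rows that do not move let the fingers close. It gives the time, the measured TCP pose, the force, the opening and the grip force at its end, in the units of the state.
- r.observe(): the state, without advancing time (a new reading comes with each control period).
- cams.grab_frame(name): name is "scene" or "top"; returns (picture, depth): 480x640x3 uint8, red, green, blue; 480x640 float32, mm along the optical axis (not along the pixel's ray), 0 where there is no reading.
- cams.calibration(name): a dict with "mtx" (3x3 intrinsics, pixels), "origin" and "rotation" of the camera in the world. Camera axes: x right, y up, looking along -z (the intrinsics and any distortion apply to the point x, -y, -z); pixel columns grow to the right and rows downward; lengths in mm; the calibration is good to about 2 mm. A picture is of the moment at which its call begins. calibration takes no time and is no camera call.
- r.close_job(): hands the job in; it is judged then, once.
The state is a dict: "time": time; "q": joint angles; "joint_vel": joint speeds; "effort": joint torques, N m; "eef_pos": TCP position; "eef_rot": TCP orientation; "wrist_force": force on the tool from outside, world axes, zero at the start; "moment": the same for the moment, N m; "width": finger opening in mm; "finger_force": force on a finger pad.
Only numpy, scipy, OpenCV 4.12 (cv2) and the standard library are available. Lean on these libraries where they do the work, as an engineer would, in place of code of your own. Each camera call takes 0.05 s, during which the arm holds its last target. There are 200 camera calls.

TASK

Bring the potted seedling on the imaging slide up to the camera: press the carriage's red lock button with a fingertip, keep it held down while you slide the carriage all the way to the end stop on the camera side, then let the button up so that the carriage locks there. Move it smoothly so that the plant is not jolted, do not touch the pot itself, and leave everything else on the bench where it is.

Things in the scene. Friction and masses are not known exactly. Their poses are not given: they have to be found in the camera images.
- slide: Imaging slide, fixed to the bench: dark base plate 180 mm (its x) by 740 mm (its y), 12 mm thick, with two steel guide shafts, an aluminium carriage and, at the +y end, a camera with a white ring light on a column 230 mm high. Origin on the bench surface midway between the shafts; y runs along the shafts towards the camera, z up. The base reaches from y = -240 to +500 mm.
- carriage (a joint): Carriage position along the slide's y, m: 0 at the stop away from the camera, 0.200 at the camera-side stop (rubber bumpers); starts at 0 to 0.04. Aluminium plate 150 (x) by 260 mm (y), top 50 mm above the bench. Clamped wherever it stands while the lock button is up (resists over 20 N); with the button down it runs with 2 to 3 N of drag. It cannot be lifted off.
- lock_button (a joint): How far the lock button is pressed straight down, in m: 0 up (carriage clamped), 0.008 fully down. A spring raises it: about 5 N to start it, about 7 N fully down. The clamp lets go in the first 1 to 2 mm; press the button at least 3 mm to hold it surely.
- button_top (a point): Centre of the top of the red lock button, on the carriage's end away from the camera. Cap 36 (slide x) by 30 mm (slide y), top 92 mm above the bench when up, 14 mm above its black housing (56 by 68 mm). On its camera side a black thumb rest, 52 mm wide, 8 mm thick, rises 14 mm above the cap, its face 18 mm from the cap's centre: a finger on the button can push it. The pot's centre is 115 to 175 mm away.
- drip_tray_mid (a point): Centre of the inner floor of the white drip tray fixed on the carriage, 53 mm above the bench: the tray measures 90 (slide x) by 118 mm (slide y) inside, its rim stands 9 mm above its floor. The seedling's pot stands in it. This point is 145 mm from the button's centre towards the camera.
- seedling: Black plant pot with grass seedlings, standing loose in the drip tray on the carriage. Origin at the centre of its underside, z up its axis. 85 mm high, 62 mm across at the foot, 85 mm at the rim; soft leaves up to 120 mm above the rim. Not to be touched.
- jar: Bystander, loose: clear glass jar with a blue cap, 68 mm across, 125 mm high, beside the slide on the robot's side. Origin at the centre of its underside.
- pipette: Bystander, loose: white and blue pipette, 253 mm long and up to 40 mm wide, lying beside the slide on the robot's side. Origin under the middle of its length; x points along it to the tip.
- sprayer: Bystander, loose: white spray bottle with a purple head, 68 mm across, 178 mm high, near the camera on the robot's side. Origin at the centre of its underside.
- tip_box: Bystander, loose: blue box with a clear lid, 85 by 120 by 57 mm, on the far side of the slide. Origin at the centre of its underside.
- pot0: Bystander, loose: black pot with grass seedlings (85 mm high, 85 mm across, leaves up to 120 mm above the rim) in the black tray to the robot's right. Origin at the centre of its underside.
- pot1: Bystander, as pot0, in the same tray.
- pot2: Bystander, as pot0, in the same tray.

How it is judged:
By the outcome, as a careful person would: the job done as asked, in the order asked, and still so for the second after the job is handed in, with the robot touching nothing.
It also fails if it takes over 35 s, if anything falls off the work surface, if the arm or the gripper's body presses on something with over 40 N, if the wrist force passes 120 N, or if a joint passes its speed limit or range.

## Working session

There is one attempt and no reset: what is moved stays moved. The work goes in short steps, Python scripts to look and compute and a tool call to move; the robot and the scene stay as the last step left them, time stands still between calls to the robot, and variables do not carry over. Pictures are saved under pics/ and viewed, at most 10 in all, crops included, and the job is handed in when it is done.

Besides the shell and the picture viewer there is one more tool, called after "Emit:" by a JSON object that holds its "fn" and its "kwargs". carry_out: Moves the arm, as the interface text tells. Its arguments: {"type":"object","properties":{"slide":{"type":"array"},"rot":{"type":"array"},"claw":{"type":"array"},"force":{"type":"number"}},"required":["slide","rot","claw"]}

```bash
mkdir -p pics; python3 - <<'E'
from workcell import r,cams
import cv2,numpy as np
for n in("scene","top"):
    p,d=cams.grab_frame(n); cv2.imwrite(f"pics/{n}0.png",p[:,:,::-1]); np.savez(f"{n}0.npz",p=p,d=d)
    c=cams.calibration(n); print(n,{k:np.round(v,3).tolist() if not isinstance(v,str) else v for k,v in c.items()})
s=r.observe(); print({k:np.round(v,3).tolist() for k,v in s.items()}, r.pinch_z)
E
```

```text
scene {'mtx': [[575.485, 0.0, 316.949], [0.0, 575.485, 231.366], [0.0, 0.0, 1.0]], 'origin': [1422.591, -62.787, 1412.186], 'rotation': [0.198, 0.205, 0.686, 0.67]}
top {'mtx': [[433.39, 0.0, 321.812], [0.0, 433.39, 236.61], [0.0, 0.0, 1.0]], 'origin': [470.079, -80.094, 1370.61], 'rotation': [-0.025, 0.029, 0.707, -0.706]}
{'time': 0.1, 'q': [-1.286, 0.088, 1.372, -0.0, 1.684, -0.103], 'joint_vel': [0.001, -0.003, -0.003, -0.0, -0.0, -0.0], 'effort': [0.002, -34.125, -30.33, 0.072, 0.03, -0.0], 'eef_pos': [207.84, -508.702, 204.447], 'eef_rot': [0.981, 0.193, -0.0, -0.001], 'wrist_force': [-0.966, 0.737, 0.975], 'moment': [0.044, -0.041, -0.002], 'finger_force': 0.0, 'width': 94.084} -18.8
```

View pics/top0.png

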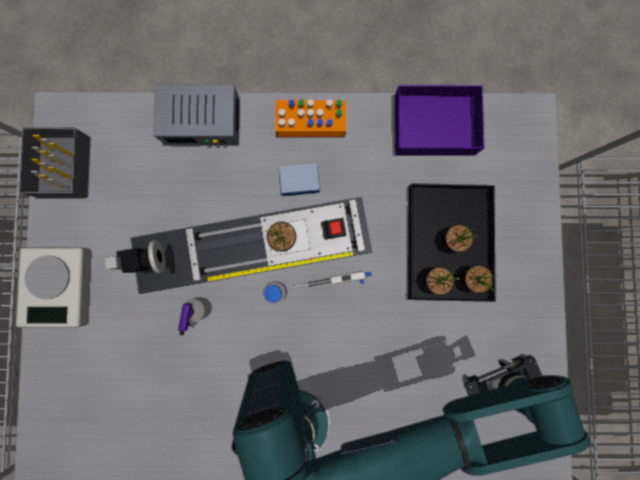

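View pics/scene0.png

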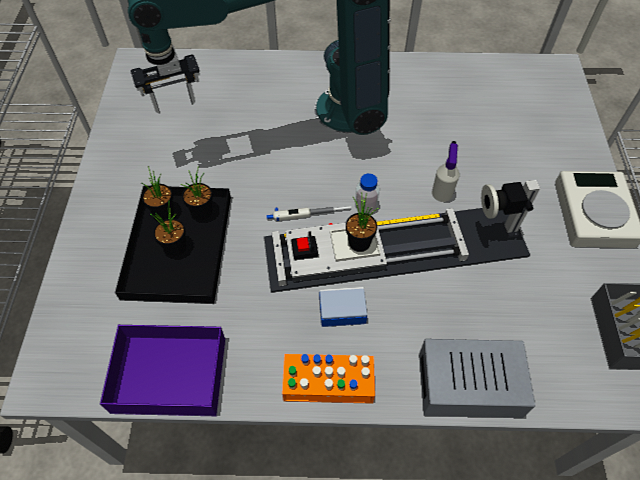

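The top view shows the red button at about (334,228), the pot at (281,236), and the camera and ring at about (150,257), so the slide runs leftward (+y world). The jar at (274,293) and pipette at (340,279) lie on the robot's side. The scene view agrees, with the button at (303,243) and the thumb rest on its camera side.

```bash
cat > h.py <<'E'
import numpy as np,cv2
from scipy.spatial.transform import Rotation as R
from workcell import r,cams
def ray(n,uv):
    c=cams.calibration(n); K=np.array(c["mtx"]); q=np.atleast_2d(uv).astype(float)
    v=np.c_[(q[:,0]-K[0,2])/K[0,0],-(q[:,1]-K[1,2])/K[1,1],-np.ones(len(q))]
    return np.array(c["origin"]),R.from_quat(c["rotation"]).apply(v)
def plane(n,uv,z):
    o,v=ray(n,uv); return o+v*((z-o[2])/v[:,2])[:,None]
def deep(n,uv,d):
    o,v=ray(n,uv); return o+v*np.asarray(d)[:,None]
def mask(p,lo,hi,box=None):
    m=cv2.inRange(cv2.cvtColor(p,cv2.COLOR_RGB2HSV),np.array(lo),np.array(hi))
    if box: k=np.zeros_like(m);x0,y0,x1,y1=box;k[y0:y1,x0:x1]=255;m&=k
    v,u=np.nonzero(m); return np.c_[u,v]
E
python3 - <<'E'
from h import *
np.set_printoptions(precision=1,suppress=True)
for n,rb,yb in(("top",(310,205,360,250),(190,235,380,290)),("scene",(285,230,325,260),(260,205,460,250))):
    f=np.load(n+"0.npz");p,d=f["p"],f["d"]
    a=np.r_[mask(p,(0,150,90),(8,255,255),rb),mask(p,(172,150,90),(180,255,255),rb)]
    w=deep(n,a,d[a[:,1],a[:,0]])
    print(n,"red",len(a),a.mean(0),"z92:",plane(n,a.mean(0),92)[0],"depth med",np.median(w,0),"ext",np.ptp(plane(n,a,92),0))
    y=mask(p,(22,120,90),(35,255,255),yb); P=plane(n,y,13)
    l=cv2.fitLine(P[:,:2].astype(np.float32),cv2.DIST_HUBER,0,.01,.01).ravel()
    wy=deep(n,y,d[y[:,1],y[:,0]]); print("yel",len(y),l,"ang",np.degrees(np.arctan2(l[0],l[1])),"zmed",np.median(wy[:,2]),P.min(0),P.max(0))
f=np.load("top0.npz");p=f["p"]
cv2.imwrite("pics/crop0.png",cv2.resize(p[190:290,230:380,::-1],(750,500),interpolation=cv2.INTER_CUBIC))
E
```

```text
top red 144 [335.2 227.4] z92: [ 595.  -126.4   92. ] depth med [ 596.3 -126.    90.8] ext [38.7 35.5  0. ]
yel 643 [  0.2  -1.  481.3  47.9] ang 170.03676 zmed 12.30724193816991 [ 438.2 -181.8   13. ] [575.6 270.5  13. ]
scene red 142 [302.4 243.4] z92: [ 601.5 -124.3   92. ] depth med [ 601.3 -123.1   91.8] ext [41.8 33.4  0. ]
yel 255 [  0.2  -1.  462.4 168.4] ang 169.7667 zmed 12.856092506656069 [ 440.5 -182.4   13. ] [528.4 272.4  13. ]
```

View pics/crop0.png

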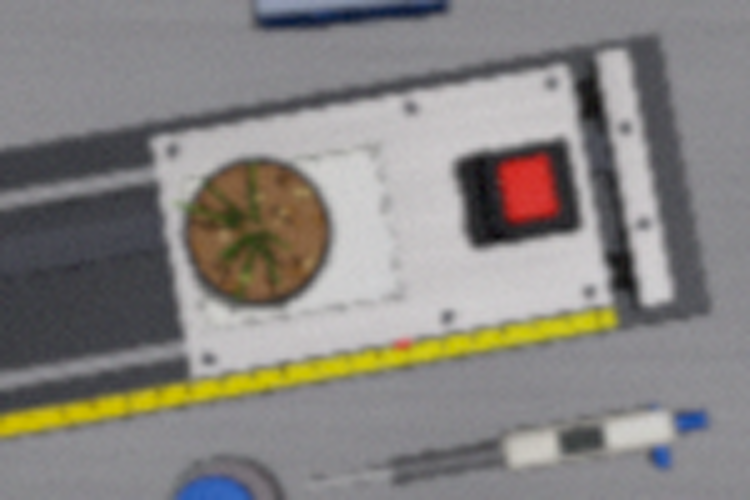

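Emit:
{"fn": "carry_out", "kwargs": {"slide": [[0,0,-0.05],[0,0,-0.05],[0,0,-0.05],[0,0,-0.05],[0,0,-0.05],[0,0,-0.05],[0,0,-0.05],[0,0,-0.05],[0,0,-0.05],[0,0,-0.05]], "rot": [[0,0,-0.078],[0,0,-0.078],[0,0,-0.078],[0,0,-0.078],[0,0,-0.078],[0,0,-0.078],[0,0,-0.078],[0,0,-0.078],[0,0,-0.078],[0,0,-0.078]], "claw": [1,1,1,1,1,1,1,1,1,1], "force": 10}}

```text
time: 0.93
eef_pos: [207.9, -508.9, 305.3]
eef_rot: [0.69, 0.724, 0.0, -0.001]
wrist_force: [0.0, -0.9, 0.5]
width: 31.2
finger_force: 0.0
```

Emit:
{"fn": "carry_out", "kwargs": {"slide": [[0,0,0],[0,0,0],[0.04,0.06,0],[0.086,0.125,0],[0.086,0.125,0],[0.086,0.125,0],[0.086,0.125,0],[0.086,0.125,0],[0.086,0.125,0],[0.086,0.125,0]], "rot": [[0,0,-0.04],[0,0,-0.04],[0,0,0],[0,0,0],[0,0,0],[0,0,0],[0,0,0],[0,0,0],[0,0,0],[0,0,0]], "claw": [1,1,1,1,1,1,1,1,1,1]}}

```text
time: 1.77
eef_pos: [372.0, -349.0, 305.0]
eef_rot: [0.646, 0.763, 0.0, -0.0]
wrist_force: [0.5, -0.5, -0.8]
width: 0.3
finger_force: 0.0
```

Emit:
{"fn": "carry_out", "kwargs": {"slide": [[0.086,0.125,0],[0.086,0.125,0],[0.086,0.125,0],[0.086,0.125,0],[0.086,0.125,0],[0.086,0.125,0],[0.086,0.125,0],[0.086,0.125,0],[0.086,0.125,0],[0.08,0.12,0]], "rot": [[0,0,0],[0,0,0],[0,0,0],[0,0,0],[0,0,0],[0,0,0],[0,0,0],[0,0,0],[0,0,0],[0,0,0]], "claw": [1,1,1,1,1,1,1,1,1,1]}}

```text
time: 2.6
eef_pos: [588.6, -138.6, 304.9]
eef_rot: [0.646, 0.764, -0.0, -0.001]
wrist_force: [-0.3, 0.5, -0.0]
width: 0.7
finger_force: 0.0
```

Emit:
{"fn": "carry_out", "kwargs": {"slide": [[0.03,0.03,0.05],[0.03,0.03,0.1],[0,0,0.12],[0,0,0.12],[0,0,0.12],[0,0,0.12],[0,0,0.12],[0,0,0.1],[0,0,0.05],[0,0,0]], "rot": [[0,0,0],[0,0,0],[0,0,0],[0,0,0],[0,0,0],[0,0,0],[0,0,0],[0,0,0],[0,0,0],[0,0,0]], "claw": [1,1,1,1,1,1,1,1,1,1]}}

```text
time: 3.43
eef_pos: [595.1, -126.6, 121.4]
eef_rot: [0.646, 0.764, -0.002, -0.003]
wrist_force: [0.4, -0.2, 0.8]
width: 0.5
finger_force: 0.0
```

```bash
python3 - <<'E'
from h import *
s=r.observe(); print(np.round(s["eef_pos"],1),np.round(s["wrist_force"],1))
p,d=cams.grab_frame("scene"); a=cv2.resize(p[190:270,240:400,::-1],(800,400),interpolation=cv2.INTER_CUBIC); cv2.imwrite("pics/a1.png",a)
o=cams.calibration("scene");K=np.array(o["mtx"]);
def proj(X):
    c=R.from_quat(o["rotation"]).inv().apply(np.array(X)-o["origin"]); return K[0,2]+K[0,0]*c[0]/-c[2],K[1,2]-K[1,1]*c[1]/-c[2]
t=s["eef_pos"]; print("tcp px",proj(t),"below@92",proj([t[0],t[1],92]))
E
```

```text
[ 595.1 -126.6  121.4] [ 0.4 -0.2  0.8]
tcp px (np.float64(301.3847061973691), np.float64(235.51486458691954)) below@92 (np.float64(301.64989290981293), np.float64(241.38621435015082))
```

View pics/a1.png

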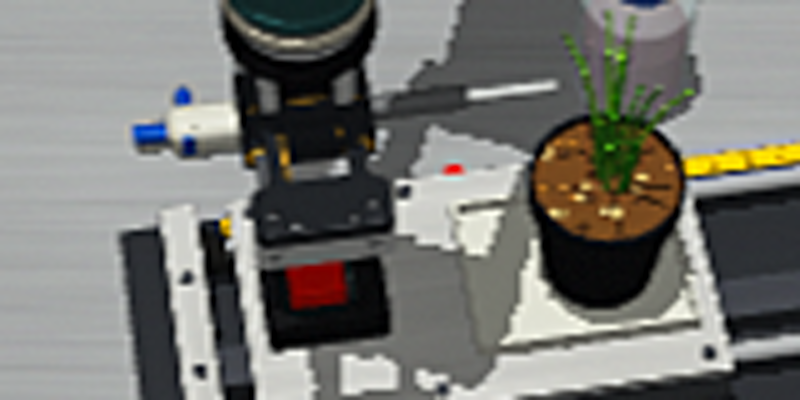

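Emit:
{"fn": "carry_out", "kwargs": {"slide": [[0,0.015,0.03],[0,0,0.04],[0,0,0.04],[0,0,0.02],[0,0,0.01],[0,0,0.01],[0,0,0]], "rot": [[0,0,0],[0,0,0],[0,0,0],[0,0,0],[0,0,0],[0,0,0],[0,0,0]], "claw": [1,1,1,1,1,1,1]}}

```text
time: 4.07
eef_pos: [600.5, -127.0, 95.1]
eef_rot: [0.645, 0.764, -0.0, -0.0]
wrist_force: [-0.1, 0.3, 0.4]
width: 0.6
finger_force: 0.0
```

Emit:
{"fn": "carry_out", "kwargs": {"slide": [[0,-0.01,0],[0,0,0.005],[0,0,0.005],[0,0,0.008],[0,0,0.008],[0,0,0.008],[0,0,0.006],[0,0,0],[0,0,0]], "rot": [[0,0,0],[0,0,0],[0,0,0],[0,0,0],[0,0,0],[0,0,0],[0,0,0],[0,0,0],[0,0,0]], "claw": [1,1,1,1,1,1,1,1,1]}}

```text
time: 4.82
eef_pos: [599.0, -127.5, 88.7]
eef_rot: [0.645, 0.764, 0.0, 0.001]
wrist_force: [-2.1, 0.2, 5.7]
width: 0.5
finger_force: 2.7
```

Emit:
{"fn": "carry_out", "kwargs": {"slide": [[0,0,0.006],[0,0,0.006],[0,0,0.006],[0,0,0.005],[0,0,0],[0,0,0]], "rot": [[0,0,0],[0,0,0],[0,0,0],[0,0,0],[0,0,0],[0,0,0]], "claw": [1,1,1,1,1,1]}}

```text
time: 5.32
eef_pos: [599.0, -127.4, 84.5]
eef_rot: [0.645, 0.764, 0.0, 0.001]
wrist_force: [-2.2, -0.5, 6.8]
width: 0.5
finger_force: 3.1
```

Emit:
{"fn": "carry_out", "kwargs": {"slide": [[0.003,0,0],[0.005,0,0],[0.006,0,0],[0.006,0,0],[0.006,0,0],[0.006,0,0],[0.006,0,0],[0.006,0,0],[0.006,0,0],[0.006,0,0]], "rot": [[0,0,0],[0,0,0],[0,0,0],[0,0,0],[0,0,0],[0,0,0],[0,0,0],[0,0,0],[0,0,0],[0,0,0]], "claw": [1,1,1,1,1,1,1,1,1,1]}}

```text
time: 6.15
eef_pos: [597.3, -117.9, 84.7]
eef_rot: [0.646, 0.764, -0.001, 0.002]
wrist_force: [-1.3, -2.7, 6.8]
width: 0.9
finger_force: 3.1
```

Emit:
{"fn": "carry_out", "kwargs": {"slide": [[0.006,0,0],[0.006,0,0],[0.006,0,0],[0.006,0,0],[0.006,0,0],[0.007,0,0],[0.008,0,0],[0.009,0,0],[0.01,0,0],[0.011,0,0]], "rot": [[0,0,0],[0,0,0],[0,0,0],[0,0,0],[0,0,0],[0,0,0],[0,0,0],[0,0,0],[0,0,0],[0,0,0]], "claw": [1,1,1,1,1,1,1,1,1,1]}}

```text
time: 6.98
eef_pos: [594.7, -103.1, 84.6]
eef_rot: [0.646, 0.764, -0.001, 0.002]
wrist_force: [-2.5, -2.4, 6.6]
width: 0.3
finger_force: 3.1
```

```bash
python3 - <<'E'
from h import *
s=r.observe(); print(np.round(s["eef_pos"],1),np.round(s["wrist_force"],1))
p,d=cams.grab_frame("scene"); cv2.imwrite("pics/a2.png",cv2.resize(p[190:270,240:400,::-1],(800,400),interpolation=cv2.INTER_CUBIC))
E
```

```text
[ 594.7 -103.1   84.6] [-2.5 -2.4  6.6]
```

View pics/a2.png

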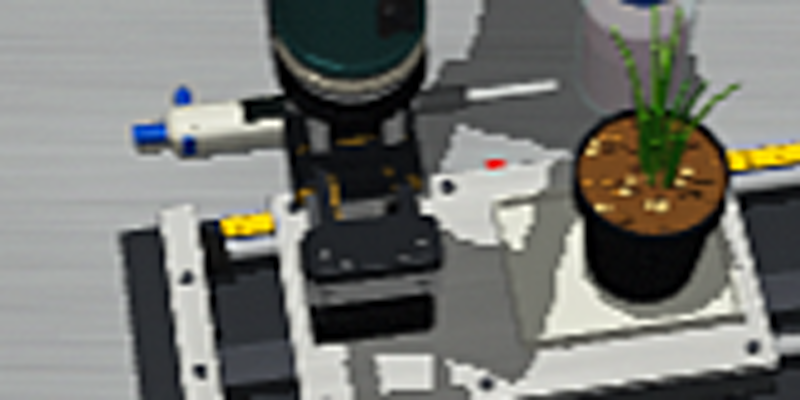

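Emit:
{"fn": "carry_out", "kwargs": {"slide": [[0.003,0,0],[0.006,0,0],[0.009,0,0],[0.011,0,0],[0.013,0,0],[0.014,0,0],[0.015,0,0],[0.015,0,0],[0.015,0,0],[0.015,0,0]], "rot": [[0,0,0],[0,0,0],[0,0,0],[0,0,0],[0,0,0],[0,0,0],[0,0,0],[0,0,0],[0,0,0],[0,0,0]], "claw": [1,1,1,1,1,1,1,1,1,1]}}

```text
time: 7.87
eef_pos: [590.6, -80.1, 84.4]
eef_rot: [0.646, 0.764, -0.001, 0.001]
wrist_force: [-2.4, -3.8, 5.3]
width: 0.5
finger_force: 3.1
```

Emit:
{"fn": "carry_out", "kwargs": {"slide": [[0.015,0,0],[0.015,0,0],[0.015,0,0],[0.015,0,0],[0.015,0,0],[0.015,0,0],[0.015,0,0],[0.015,0,0],[0.015,0,0],[0.015,0,0]], "rot": [[0,0,0],[0,0,0],[0,0,0],[0,0,0],[0,0,0],[0,0,0],[0,0,0],[0,0,0],[0,0,0],[0,0,0]], "claw": [1,1,1,1,1,1,1,1,1,1]}}

```text
time: 8.7
eef_pos: [585.3, -50.5, 84.3]
eef_rot: [0.646, 0.764, -0.001, 0.001]
wrist_force: [-1.5, -3.3, 6.1]
width: 0.4
finger_force: 3.2
```

Emit:
{"fn": "carry_out", "kwargs": {"slide": [[0.015,0,0],[0.015,0,0],[0.015,0,0],[0.015,0,0],[0.015,0,0],[0.015,0,0],[0.015,0,0],[0.015,0,0],[0.015,0,0],[0.015,0,0]], "rot": [[0,0,0],[0,0,0],[0,0,0],[0,0,0],[0,0,0],[0,0,0],[0,0,0],[0,0,0],[0,0,0],[0,0,0]], "claw": [1,1,1,1,1,1,1,1,1,1]}}

```text
time: 9.53
eef_pos: [580.0, -20.8, 84.3]
eef_rot: [0.646, 0.764, -0.001, 0.001]
wrist_force: [-3.4, -3.2, 7.1]
width: 0.3
finger_force: 3.4
```

Emit:
{"fn": "carry_out", "kwargs": {"slide": [[0.015,0,0],[0.015,0,0],[0.015,0,0],[0.015,0,0],[0.015,0,0],[0.015,0,0],[0.015,0,0],[0.015,0,0],[0.014,0,0],[0.012,0,0]], "rot": [[0,0,0],[0,0,0],[0,0,0],[0,0,0],[0,0,0],[0,0,0],[0,0,0],[0,0,0],[0,0,0],[0,0,0]], "claw": [1,1,1,1,1,1,1,1,1,1]}}

```text
time: 10.37
eef_pos: [574.9, 8.1, 84.3]
eef_rot: [0.645, 0.764, -0.001, 0.001]
wrist_force: [-3.6, -3.4, 7.5]
width: 0.3
finger_force: 3.7
```

Emit:
{"fn": "carry_out", "kwargs": {"slide": [[0.01,0,0],[0.009,0,0],[0.008,0,0],[0.007,0,0],[0.006,0,0],[0.006,0,0],[0.006,0,0],[0.006,0,0],[0.006,0,0],[0.006,0,0]], "rot": [[0,0,0],[0,0,0],[0,0,0],[0,0,0],[0,0,0],[0,0,0],[0,0,0],[0,0,0],[0,0,0],[0,0,0]], "claw": [1,1,1,1,1,1,1,1,1,1]}}

```text
time: 11.2
eef_pos: [572.4, 21.7, 84.3]
eef_rot: [0.646, 0.764, -0.001, 0.0]
wrist_force: [-4.6, -3.3, 8.3]
width: 0.7
finger_force: 3.8
```

```bash
python3 - <<'E'
from h import *
s=r.observe(); print(np.round(s["eef_pos"],1),np.round(s["wrist_force"],1))
p,d=cams.grab_frame("scene"); cv2.imwrite("pics/a3.png",cv2.resize(p[180:280,260:460,::-1],(800,400),interpolation=cv2.INTER_CUBIC))
E
```

```text
[572.4  21.7  84.3] [-4.6 -3.3  8.3]
```

View pics/a3.png

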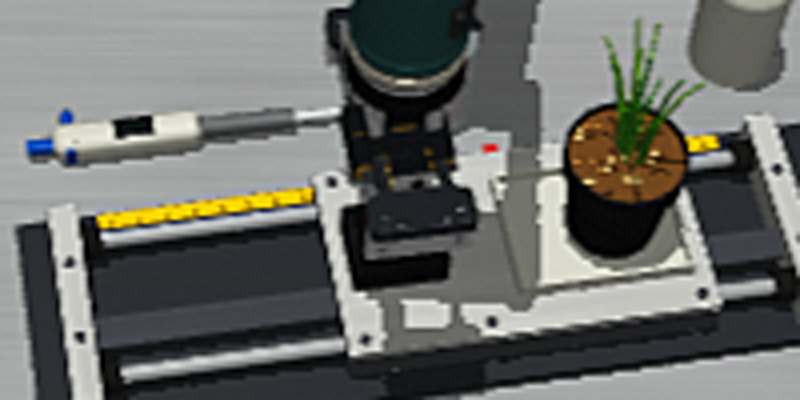

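Emit:
{"fn": "carry_out", "kwargs": {"slide": [[0.003,-0.0005,0],[0.005,-0.0005,0],[0.006,-0.0005,0],[0.006,-0.0005,0],[0.006,-0.0005,0],[0.006,-0.0005,0],[0.006,-0.0005,0],[0.006,-0.0005,0],[0.006,-0.0005,0],[0.006,-0.0005,0]], "rot": [[0,0,0],[0,0,0],[0,0,0],[0,0,0],[0,0,0],[0,0,0],[0,0,0],[0,0,0],[0,0,0],[0,0,0]], "claw": [1,1,1,1,1,1,1,1,1,1]}}

```text
time: 12.08
eef_pos: [570.3, 32.8, 84.3]
eef_rot: [0.645, 0.764, -0.001, 0.001]
wrist_force: [-3.2, -2.2, 5.7]
width: 0.5
finger_force: 3.2
```

Emit:
{"fn": "carry_out", "kwargs": {"slide": [[0.006,0,0],[0.006,0,0],[0.006,0,0],[0.006,0,0],[0.006,0,0],[0.006,0,0],[0.006,0,0],[0.006,0,0],[0.006,0,0],[0.006,0,0]], "rot": [[0,0,0],[0,0,0],[0,0,0],[0,0,0],[0,0,0],[0,0,0],[0,0,0],[0,0,0],[0,0,0],[0,0,0]], "claw": [1,1,1,1,1,1,1,1,1,1]}}

```text
time: 12.92
eef_pos: [568.3, 44.6, 84.3]
eef_rot: [0.645, 0.764, -0.001, 0.001]
wrist_force: [-2.5, -0.9, 7.2]
width: 0.4
finger_force: 3.4
```

Emit:
{"fn": "carry_out", "kwargs": {"slide": [[0.006,0,0],[0.006,0,0],[0.006,0,0],[0.006,0,0],[0.006,0,0],[0.006,0,0]], "rot": [[0,0,0],[0,0,0],[0,0,0],[0,0,0],[0,0,0],[0,0,0]], "claw": [1,1,1,1,1,1]}}

```text
time: 13.42
eef_pos: [567.0, 51.8, 84.3]
eef_rot: [0.645, 0.764, -0.001, 0.001]
wrist_force: [-3.2, -2.9, 6.9]
width: 0.2
finger_force: 3.4
```

Emit:
{"fn": "carry_out", "kwargs": {"slide": [[0.006,0,0],[0.006,0,0],[0.006,0,0],[0.006,0,0],[0.006,0,0],[0.006,0,0]], "rot": [[0,0,0],[0,0,0],[0,0,0],[0,0,0],[0,0,0],[0,0,0]], "claw": [1,1,1,1,1,1]}}

```text
time: 13.92
eef_pos: [565.7, 58.8, 84.3]
eef_rot: [0.645, 0.764, -0.001, 0.001]
wrist_force: [-3.6, -1.6, 6.7]
width: 0.1
finger_force: 3.5
```

```bash
python3 - <<'E'
from h import *
p,d=cams.grab_frame("scene"); cv2.imwrite("pics/a4.png",cv2.resize(p[180:280,280:480,::-1],(800,400),interpolation=cv2.INTER_CUBIC))
E
```

```text
(no output)
```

View pics/a4.png

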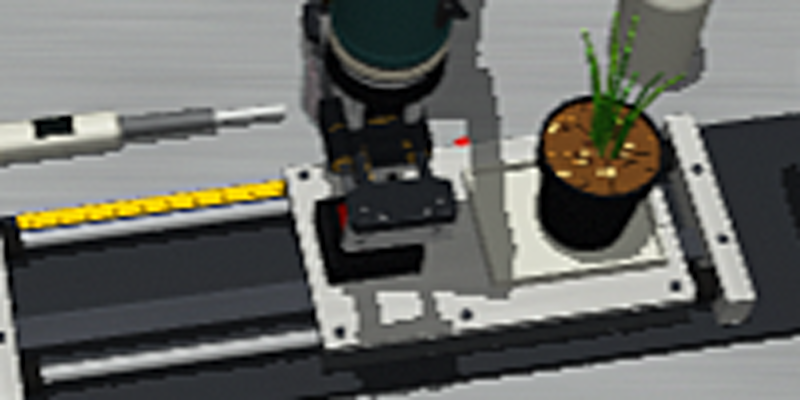

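Emit:
{"fn": "carry_out", "kwargs": {"slide": [[0.003,0,0],[0.005,0,0],[0.005,0,0],[0.005,0,0],[0.005,0,0],[0.005,0,0]], "rot": [[0,0,0],[0,0,0],[0,0,0],[0,0,0],[0,0,0],[0,0,0]], "claw": [1,1,1,1,1,1]}}

```text
time: 14.47
eef_pos: [564.7, 64.4, 84.2]
eef_rot: [0.645, 0.764, -0.001, 0.001]
wrist_force: [-3.5, -2.5, 6.8]
width: 0.5
finger_force: 3.5
```

Emit:
{"fn": "carry_out", "kwargs": {"slide": [[0.004,0,0],[0.004,0,0],[0.004,0,0],[0.004,0,0],[0.004,0,0]], "rot": [[0,0,0],[0,0,0],[0,0,0],[0,0,0],[0,0,0]], "claw": [1,1,1,1,1]}}

```text
time: 14.88
eef_pos: [564.8, 67.3, 84.3]
eef_rot: [0.646, 0.764, -0.001, 0.002]
wrist_force: [-1.7, -5.9, 6.7]
width: 0.4
finger_force: 3.1
```

Emit:
{"fn": "carry_out", "kwargs": {"slide": [[0.004,0,0],[0.004,0,0],[0.004,0,0],[0,0,0]], "rot": [[0,0,0],[0,0,0],[0,0,0],[0,0,0]], "claw": [1,1,1,1]}}

```text
time: 15.22
eef_pos: [565.1, 69.7, 84.7]
eef_rot: [0.646, 0.764, -0.001, 0.003]
wrist_force: [-0.6, -5.0, 6.5]
width: -0.0
finger_force: 3.1
```

Emit:
{"fn": "carry_out", "kwargs": {"slide": [[0.004,0,0],[0.004,0,0],[0.004,0,0],[0.004,0,0],[0,0,0]], "rot": [[0,0,0],[0,0,0],[0,0,0],[0,0,0],[0,0,0]], "claw": [1,1,1,1,1]}}

```text
time: 15.63
eef_pos: [565.1, 72.8, 84.9]
eef_rot: [0.646, 0.764, -0.0, 0.003]
wrist_force: [-0.3, -4.5, 6.4]
width: 0.6
finger_force: 3.1
```

Emit:
{"fn": "carry_out", "kwargs": {"slide": [[0.004,0,0],[0.004,0,0],[0.004,0,0],[0.004,0,0],[0,0,0]], "rot": [[0,0,0],[0,0,0],[0,0,0],[0,0,0],[0,0,0]], "claw": [1,1,1,1,1]}}

```text
time: 16.05
eef_pos: [564.7, 76.0, 84.9]
eef_rot: [0.646, 0.764, 0.0, 0.003]
wrist_force: [0.0, -5.0, 5.5]
width: 0.3
finger_force: 3.1
```

```bash
python3 - <<'E'
from h import *
s=r.observe(); print(np.round(s["eef_pos"],1),np.round(s["wrist_force"],1))
p,d=cams.grab_frame("scene"); cv2.imwrite("pics/a5.png",cv2.resize(p[180:280,280:480,::-1],(800,400),interpolation=cv2.INTER_CUBIC))
E
```

```text
[564.7  76.   84.9] [ 0.  -5.   5.5]
```

View pics/a5.png

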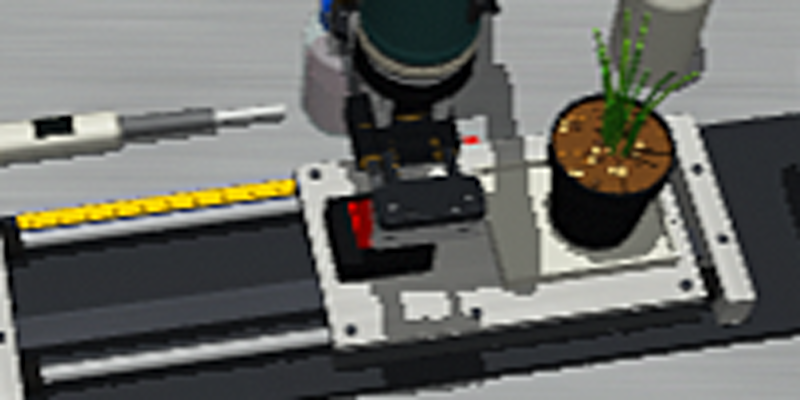

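Emit:
{"fn": "carry_out", "kwargs": {"slide": [[0.003,0,0],[0.004,0,0],[0.004,0,0],[0.004,0,0],[0,0,0]], "rot": [[0,0,0],[0,0,0],[0,0,0],[0,0,0],[0,0,0]], "claw": [1,1,1,1,1]}}

```text
time: 16.52
eef_pos: [564.6, 77.3, 85.0]
eef_rot: [0.646, 0.764, -0.001, 0.005]
wrist_force: [1.7, -7.4, 6.4]
width: 0.5
finger_force: 5.1
```

Emit:
{"fn": "carry_out", "kwargs": {"slide": [[0.004,0,0],[0.004,0,0],[0.004,0,0],[0.004,0,0],[0,0,0]], "rot": [[0,0,0],[0,0,0],[0,0,0],[0,0,0],[0,0,0]], "claw": [1,1,1,1,1]}}

```text
time: 16.93
eef_pos: [564.5, 77.4, 85.0]
eef_rot: [0.646, 0.763, -0.003, 0.007]
wrist_force: [1.6, -15.2, 5.3]
width: 0.6
finger_force: 9.2
```

Emit:
{"fn": "carry_out", "kwargs": {"slide": [[-0.005,0,0],[-0.005,0,0],[0,0,-0.005],[0,0,-0.008],[0,0,-0.008],[0,0,-0.008],[0,0,-0.008],[0,0,-0.008],[0,0,-0.005],[0,0,0]], "rot": [[0,0,0],[0,0,0],[0,0,0],[0,0,0],[0,0,0],[0,0,0],[0,0,0],[0,0,0],[0,0,0],[0,0,0]], "claw": [1,1,1,1,1,1,1,1,1,1]}}

```text
time: 17.77
eef_pos: [563.5, 77.3, 91.6]
eef_rot: [0.646, 0.763, -0.003, 0.004]
wrist_force: [5.0, -10.8, -4.8]
width: 0.8
finger_force: 6.2
```

Emit:
{"fn": "carry_out", "kwargs": {"slide": [[0,0,-0.008],[0,0,-0.008],[-0.006,0,0],[-0.01,0,0],[-0.01,0,0],[-0.01,0,0],[-0.006,0,0],[0,0,0]], "rot": [[0,0,0],[0,0,0],[0,0,0],[0,0,0],[0,0,0],[0,0,0],[0,0,0],[0,0,0]], "claw": [1,1,1,1,1,1,1,1]}}

```text
time: 18.43
eef_pos: [563.7, 74.2, 96.4]
eef_rot: [0.645, 0.764, 0.0, 0.0]
wrist_force: [0.4, -0.9, 0.5]
width: 0.5
finger_force: 0.0
```

Free of contact. I'll lift straight up and check.

Emit:
{"fn": "carry_out", "kwargs": {"slide": [[0,0,-0.02],[0,0,-0.04],[0,0,-0.08],[0,0,-0.12],[0,0,-0.15],[0,0,-0.15],[0,0,-0.15],[0,0,-0.15],[0,0,-0.08],[0,0,0]], "rot": [[0,0,0],[0,0,0],[0,0,0],[0,0,0],[0,0,0],[0,0,0],[0,0,0],[0,0,0],[0,0,0],[0,0,0]], "claw": [1,1,1,1,1,1,1,1,1,1]}}

```text
time: 19.27
eef_pos: [565.3, 74.4, 290.8]
eef_rot: [0.645, 0.764, 0.004, 0.004]
wrist_force: [0.1, -0.2, 0.4]
width: 0.7
finger_force: 0.0
```

```bash
python3 - <<'E'
from h import *
np.set_printoptions(precision=1,suppress=True)
p,d=cams.grab_frame("scene"); cv2.imwrite("pics/a6.png",cv2.resize(p[180:280,280:480,::-1],(800,400),interpolation=cv2.INTER_CUBIC))
a=mask(p,(0,150,90),(8,255,255),(330,215,400,255)); w=deep("scene",a,d[a[:,1],a[:,0]]); print(len(a),a.mean(0),plane("scene",a.mean(0),92),np.median(w,0))
E
```

```text
140 [373.8 234. ] [[566.7  69.6  92. ]] [568.1  68.   91.6]
```

View pics/a6.png

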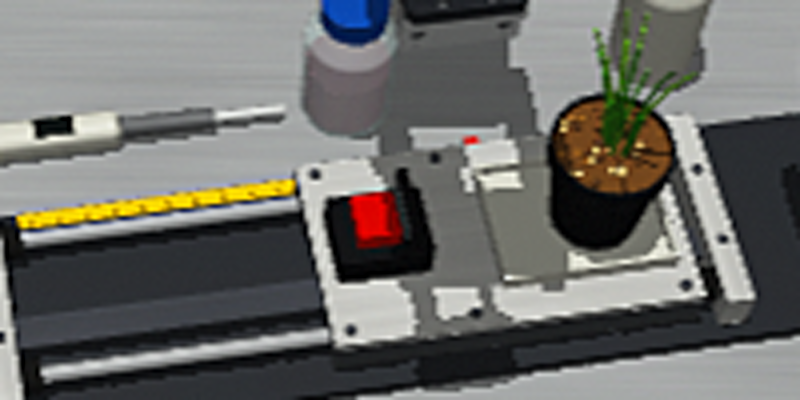

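The button is up, at z ≈ 92. The carriage has travelled about 197 mm and rests against the camera-side bumper. The pot is standing undisturbed in its tray, and the jar and pipette haven't moved.

```bash
python3 -c "
from workcell import r
print(r.close_job())"
```

```text
the job is handed in; nothing more can be done
None
```

The carriage is locked at the camera-side end stop with the button up, the seedling is upright and untouched, the arm is clear, and the job was handed in at about 19 s.

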